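# Show a colleague the next block and its clamp

### The arm

A 6-joint arm with a two-finger parallel gripper is mounted at the origin on the work surface. World frame = base frame: x ahead of the robot, y to its left, z up, the work surface at z = 0. Lengths are in m, angles in rad, forces in N, time in s.
With the tool pointing down it reaches from about 0.275 to 0.725 m from the base axis. Payload 15.9 kg.
Tool frame: the origin (TCP) lies at the centre of the arm's flange, where the gripper is bolted on; the fingertips stand robot.nose_length ahead of it and the grasp point (between the pads) lies 155 mm ahead of it (robot.nose_length is the distance from the TCP to the fingertips, in m); x points along the fingers, z is the direction in which the jaws open and shut, and the axes are right-handed (so a half turn about x gives the same grasp; the last joint's range is limited). The gripper opens to 85 mm and grips with 20 to 120 N. Pads are 22 mm wide; open, the fingers measure 114 mm over their backs; the gripper's body (76 mm by 85 mm) begins 54 mm behind the grasp point. The pads swing forward as they close: fully open they stand 13 mm farther back than shut.
Start: joints at [1.208, 0.213, -0.034, 1.323, 0, 1.571], TCP at [0.177, 0.467, 0.405] pointing down, gripper open.
Joint ranges: [-2.98, 2.98], [-0.74, 1.72], [-1.14, 1.35], [-2.1, 2.04], [-1.57, 1.44], [-3.14, 3.14]. Speed limits (rad/s): [1.89, 1.89, 2.39, 2.57, 3.14, 3.14].

### API

Orientations are given as a unit quaternion [w, x, y, z].
In Python, from cell import state, viewer, ticket, models, robot gives the robot as it stands.
- The arm moves only by the tool move_arm, never from a script. Its argument "moves" is a list of rows, each a list of 5 numbers: the shift along the tool's x, y, z in cm, then the turn about the tool's x in degrees, then the closure, from -1 (fully open) to 1 (shut). A call has 1 to 8 rows; each row is the pose to reach, as a shift and turn from the pose commanded when the call began, along the tool's axes at that moment; what a row does not reach only later rows make up. A row lasts 1/10 s, in which the tool goes at most 50 mm and 8.59 degrees, less where a joint would pass 70% of its speed; a pose out of reach is approached as far as the arm can. A call with a gripper value outside its range is refused whole. The fingers move at their own pace and stop on an object; the grip force is fixed at half the most. Time passes only in rows, so rows that repeat a pose let the fingers close. It gives the time, the measured TCP pose, the force and the opening at its end, in the units of the state.
- state(): the state, without advancing time (a new reading comes with each control period).
- viewer.camera(name): name is "scene" or "top"; returns a dict with "color" (384x512x3 uint8, blue, green, red), "range_z" (384x512 float32, m along the optical axis (not along the pixel's ray), 0 where there is no reading), "fov_y" (degrees; the focal length in pixels is half the picture's height over the tangent of half this angle, whatever the lens; pixels are square), "cx", "cy" (the principal point, pixels), "R" (3x3) and "t" (3): a world point X has camera coordinates R X + t. Camera axes: x right, y down, z forward; pixel columns grow to the right and rows downward; lengths in m; the calibration is good to about 2 mm. A picture is of the moment at which its call begins.
- ticket.sign_off(): hands the job in, once; it reports no verdict.
Trained networks look in a picture, given as the dict that the camera call returned (one of the last four; its "shot" number tells which), for a name from the list of things; names that differ only in an ending like _2 or _b are one class to them, and where a whole thing is asked for, a point or a joint stands for the part that bears it (a point fixed in the world has none). Each returns a list of dicts, best first, with "conf" (0 to 1); they miss things now and then, are a little off and sometimes report something else, mostly with a low value. They report only what shows in the picture. A call takes as long as a camera call. They do not tell look-alikes from the thing itself.
- models.find_in(picture, query): "centre" ([x, y, z] in m, in the coordinates of the camera as it stood for that picture, good to about 4 mm: the middle of the surface that is visible of it).
The state is a dict: "clock": time; "joints": joint angles; "qvel": joint speeds; "effort": joint torques, N m; "tool_pos": TCP position; "tcp_rot": TCP orientation; "force": force on the tool from outside, world axes, zero at the start; "ft_torque": the same for the moment, N m; "grip_width": finger opening in m.
Only numpy, scipy, OpenCV 4.12 (cv2) and the standard library are available. Lean on these libraries where they do the work, as an engineer would, in place of code of your own. Each camera call takes 0.05 s, during which the arm holds its last target.

### The job

Call your colleague on the bench video link by pressing the green button fully down with the fingertips and letting it go; then show which block is cut next and where it goes by pointing at the yellow cassette block on the cold plate, and after that at the empty block clamp. To point, bring the fingertips from straight above to about two centimetres over the middle of the thing (for the clamp: over the middle of the gap between its jaws, counted from the jaws' tops), and hold still there for two seconds without touching it; come down over no other block or clamp, and pass high over them. Grasp nothing, do not press the red button, do not touch the blocks, clamps, cold plate or loose things, and finish with the fingertips raised at least 20 cm above the bench.

Things in the scene. Friction and masses are not known exactly. Their poses are not given: they have to be found in the camera images.
- call_green (a joint): travel of the green push button, m: 0 up, 0.006 fully down (spring, 5 N when fully down; it comes back up when released)
- call_green_top (a point): centre of the top face of the green button (32 mm across), which is pressed straight down; the button stands on a grey box 80 x 140 x 30 mm fixed on the bench, 72 mm from the red one
- call_red (a joint): travel of the red push button on the same box, m: 0 up, 0.006 fully down; to be left alone
- call_red_top (a point): centre of the top face of the red button (32 mm across)
- cold_plate: cold plate fixed on the bench: white housing 220 (its x) x 260 x 40 mm with a bare aluminium top 195 x 235 mm at 45 mm height. Origin: centre of its underside
- block_yellow: yellow tissue-block cassette lying flat and loose on the cold plate, the block to point at: 40 (its x) x 28 x 7 mm yellow plastic with an whitish wax block 20 x 18 x 6 mm on it, 13 mm high in all. Origin: centre of its underside, z up; its middle is the origin.
- block_blue: blue tissue-block cassette lying flat and loose on the cold plate: 40 (its x) x 28 x 7 mm blue plastic with an whitish wax block 20 x 18 x 6 mm on it, 13 mm high in all. Origin: centre of its underside, z up; its middle is the origin.
- block_green: green tissue-block cassette lying flat and loose on the cold plate: 40 (its x) x 28 x 7 mm green plastic with an whitish wax block 20 x 18 x 6 mm on it, 13 mm high in all. Origin: centre of its underside, z up; its middle is the origin.
- block_pink: pink tissue-block cassette lying flat and loose on the cold plate: 40 (its x) x 28 x 7 mm pink plastic with an whitish wax block 20 x 18 x 6 mm on it, 13 mm high in all. Origin: centre of its underside, z up; its middle is the origin.
- clamp_empty: a grey block clamp fixed on the bench: dark steel foot 94 (its x) x 66 mm, grey body, two upright aluminium jaws 11 mm thick and 44 mm apart (centre lines 55 mm) across its x, their tops 72 mm above the bench, small black lever on the -y side reaching 41 mm from the middle at 46 mm height. Its jaws are open and EMPTY: a bare gap, with a black rubber floor at 49 mm height. Origin: centre of the foot's underside, straight below the middle of the gap; z up
- clamp_full: a grey block clamp fixed on the bench: dark steel foot 94 (its x) x 66 mm, grey body, two upright aluminium jaws 11 mm thick and 44 mm apart (centre lines 55 mm) across its x, their tops 72 mm above the bench, small black lever on the -y side reaching 41 mm from the middle at 46 mm height. It HOLDS a white cassette with an whitish wax block that stands between the jaws up to 78 mm height. Origin: centre of the foot's underside, z up
- brush: small loose brush, 170 mm long, lying along its x on the bench beside the work; origin on its underside
- bottle: loose reagent bottle, 56 mm across, 115 mm tall, blue cap, standing on the bench; origin: centre of its underside
- slide_box: loose blue slide box with a white lid, 82 x 36 x 36 mm, standing on the bench; origin: centre of its underside
Things that resemble listed ones, but are neither listed nor needed, are in the scene too. What is shaped like the clamp_empty but orange is not meant.

How it is judged:
By the outcome, as a careful person would: the job done as asked, in the order asked, and still so for the second after the job is handed in, with the robot touching nothing.
It also fails if it takes over 64 s, if anything falls off the work surface, if the arm or the gripper's body presses on something with over 40 N, if the wrist force passes 120 N, or if a joint passes its speed limit or range.

## Working session

There is one attempt and no reset: what is moved stays moved. The work goes in short steps, Python scripts to look and compute and a tool call to move; the robot and the scene stay as the last step left them, time stands still between calls to the robot, and variables do not carry over. Pictures are saved under pics/ and viewed, and the job is handed in when it is done.

Besides the shell and the picture viewer there is one more tool, called after "Emit:" as a command line: name --pt "numbers of a row" for each row, then --argument value for the rest. move_arm: Moves the arm, as the interface text tells. Its arguments: {"type":"object","properties":{"moves":{"type":"array"}},"required":["moves"]}

```bash
mkdir -p pics; python3 - <<'E'
from cell import state, viewer, ticket, models, robot
import cv2,numpy as np
s=state();print(s);print(robot.nose_length)
for n in ("top","scene"):
    p=viewer.camera(n);cv2.imwrite(f"pics/{n}0.png",p["color"]);np.save(f"{n}0.npy",p,allow_pickle=True)
    print(n,p["R"],p["t"],p["fov_y"],p["cx"],p["cy"])
    for q in ["call_green_top","call_red_top","block_yellow","block_blue","block_green","block_pink","clamp_empty","clamp_full","cold_plate","bottle","brush","slide_box"]:
        for d in models.find_in(p,q)[:3]:
            c=np.array(d["centre"]);f=192/np.tan(np.radians(p["fov_y"]/2))
            print(q,round(d["conf"],2),np.round(p["R"].T@(c-p["t"]),3),(f*c[:2]/c[2]+[p["cx"],p["cy"]]).round())
E
```

```text
{'clock': 0.0, 'joints': array([ 1.20802260e+00,  2.13338625e-01, -3.50714972e-02,  1.32349785e+00,
       -2.62208650e-05,  1.57081647e+00]), 'qvel': array([-6.09002655e-05, -1.08815731e-03,  3.50242633e-04, -1.01777476e-03,
       -6.35045900e-05,  1.43942642e-03]), 'effort': array([-1.87671663e-03, -6.86152554e+01,  4.87122488e+01,  1.74508116e-02,
        2.24130662e-05, -4.53075938e-05]), 'tool_pos': array([0.17738337, 0.46731312, 0.4042199 ]), 'tcp_rot': array([ 0.58167989, -0.40182523,  0.58231633,  0.40136353]), 'force': array([-0.88852436,  0.47059347,  0.0710735 ]), 'ft_torque': array([0.00899386, 0.01116441, 0.02420228]), 'grip_width': 0.08540990609906803}
0.1734
top [[-0.01819918 -0.99982759 -0.00368634]
 [-0.99457998  0.01848091 -0.1023187 ]
 [ 0.10236918  0.00180425 -0.99474484]] [-0.00733746  0.48787941  1.04623572] 52.57384357824927 256.8594618760188 190.85024074644696
call_red_top 0.67 [ 0.442 -0.201  0.054] [326. 205.]
block_yellow 0.47 [0.477 0.283 0.048] [146. 196.]
block_blue 0.48 [0.57  0.176 0.051] [185. 161.]
block_green 0.53 [0.493 0.161 0.052] [191. 189.]
bl
[... 826 characters left out ...]
75154168
call_green_top 0.44 [ 0.454 -0.129  0.052] [219. 170.]
block_yellow 0.69 [0.555 0.234 0.049] [321. 237.]
block_yellow 0.47 [ 0.607 -0.235  0.048] [164. 197.]
block_blue 0.47 [0.58  0.175 0.052] [298. 236.]
block_pink 0.51 [ 0.634 -0.066  0.048] [211. 223.]
block_pink 0.44 [0.568 0.302 0.05 ] [344. 249.]
clamp_empty 0.97 [ 0.61  -0.236  0.048] [163. 197.]
clamp_empty 0.84 [ 0.584 -0.473  0.042] [103. 168.]
clamp_full 0.95 [ 0.635 -0.067  0.05 ] [211. 223.]
cold_plate 0.91 [0.553 0.235 0.052] [322. 236.]
bottle 0.6 [0.565 0.438 0.073] [397. 263.]
brush 0.6 [ 0.599 -0.363  0.016] [132. 187.]
brush 0.37 [ 0.607 -0.238  0.047] [163. 197.]
slide_box 0.83 [ 0.415 -0.369  0.037] [160. 142.]
```

```bash
python3 - <<'E'
import cv2
a=cv2.imread("pics/top0.png");b=cv2.imread("pics/scene0.png")
cv2.imwrite("pics/top1.png",cv2.resize(a[90:270,60:460],None,fx=2,fy=2,interpolation=2))
cv2.imwrite("pics/scene1.png",cv2.resize(b[110:310,60:440],None,fx=2.1,fy=2.1,interpolation=2)[:, :798])
E
```

```text
(no output)
```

View pics/top1.png

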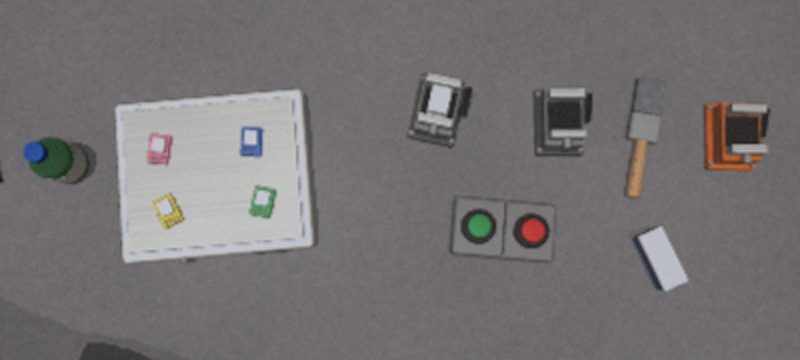

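View pics/scene1.png

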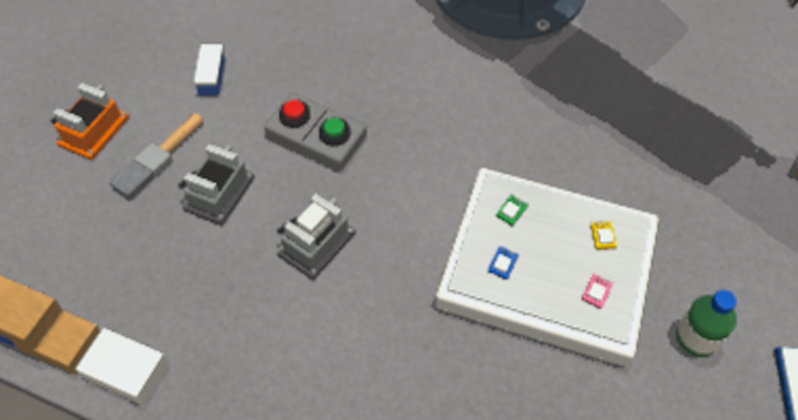

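Top crop: the yellow cassette is at full-picture pixel (144,195). The green button is at (299,203) and the red at (326,205). There are two open clamps, grey at about (344,147) and orange at (427,157). The grey one fits, because the orange is excluded and the clamp at (277,144) holds a white cassette. Next I'll measure precisely from both cameras.

```bash
cat > h.py <<'E'
import numpy as np,cv2
def cloud(p):
    f=192/np.tan(np.radians(p["fov_y"]/2));v,u=np.mgrid[:384,:512];z=p["range_z"]
    c=np.stack([(u-p["cx"])/f*z,(v-p["cy"])/f*z,z],-1)
    return (c-p["t"])@p["R"]
E
python3 - <<'E'
from h import *
for n in ("top","scene"):
    p=np.load(n+"0.npy",allow_pickle=True).item();W=cloud(p);h=cv2.cvtColor(p["color"],cv2.COLOR_BGR2HSV);H,S,V=h[...,0].astype(int),h[...,1],h[...,2]
    X,Y,Z=W[...,0],W[...,1],W[...,2]
    print(n,[k for k in p if k not in("color","range_z")])
    def rep(name,m):
        if m.sum()<3: print(name,m.sum());return
        q=W[m];vu=np.argwhere(m);print(name,m.sum(),"mean",q.mean(0).round(4),"mid",((q.min(0)+q.max(0))/2).round(4),"ext",np.ptp(q,0).round(3),"px",vu.mean(0)[::-1].round())
    box=lambda x,y,r:(abs(X-x)<r)&(abs(Y-y)<r)
    k=p["range_z"]>0
    rep("green",k&box(.452,-.128,.035)&(H>45)&(H<85)&(S>100)&(Z>.045))
    rep("red",k&box(.445,-.2,.035)&((H<8)|(H>172))&(S>100)&(Z>.045))
    rep("yellow",k&box(.48,.284,.035)&(H>18)&(H<38)&(S>90))
    rep("yellow wax+",k&box(.48,.284,.03)&(Z>.05))
    rep("platetop",k&box(.53,.229,.08)&(Z>.042)&(Z<.048))
    rep("bench",k&box(.35,.05,.05))
    rep("clamp>.062",k&box(.6,-.24,.06)&(Z>.062))
    rep("jawA",k&box(.6,-.24,.06)&(Z>.066)&(X>.6))
    rep("jawB",k&box(.6,-.24,.06)&(Z>.066)&(X<.6))
E
```

```text
top ['fov_y', 'cx', 'cy', 'R', 't', 'shot']
green 103 mean [ 0.4519 -0.1292  0.0523] mid [ 0.4516 -0.1301  0.051 ] ext [0.029 0.03  0.012] px [299. 202.]
red 115 mean [ 0.4444 -0.2004  0.0523] mid [ 0.4437 -0.2008  0.0516] ext [0.032 0.033 0.013] px [326. 205.]
yellow 93 mean [0.4754 0.2851 0.0523] mid [0.4793 0.2878 0.0512] ext [0.043 0.036 0.011] px [145. 196.]
yellow wax+ 157 mean [0.4796 0.2883 0.0546] mid [0.4792 0.2845 0.0563] ext [0.043 0.048 0.012] px [143. 195.]
platetop 2435 mean [0.5299 0.23   0.0454] mid [0.5301 0.2297 0.045 ] ext [0.16  0.159 0.006] px [166. 176.]
bench 1285 mean [0.3497 0.05   0.0008] mid [0.3499 0.05   0.0005] ext [0.099 0.1   0.013] px [234. 242.]
clamp>.062 192 mean [ 0.5951 -0.2482  0.0713] mid [ 0.593  -0.2484  0.0699] ext [0.078 0.046 0.015] px [343. 147.]
jawA 84 mean [ 0.626  -0.2484  0.072 ] mid [ 0.626  -0.2487  0.0713] ext [0.012 0.045 0.01 ] px [343. 136.]
jawB 93 mean [ 0.5709 -0.2482  0.0717] mid [ 0.566  -0.2484  0.0719] ext [0.024 0.046 0.012] px [343. 156.]
scene ['fov_y', 'cx', 'cy', 'R', 't', 'shot']
green 75 mean [ 0.4552 -0.1283  0.
[... 247 characters left out ...]
ext [0.047 0.04  0.015] px [347. 222.]
yellow wax+ 119 mean [0.481  0.2883 0.0546] mid [0.4794 0.2885 0.056 ] ext [0.045 0.038 0.012] px [347. 221.]
platetop 2142 mean [0.5353 0.2306 0.0453] mid [0.53  0.229 0.045] ext [0.16  0.16  0.006] px [322. 231.]
bench 738 mean [0.3512 0.0503 0.0004] mid [ 3.501e-01  4.990e-02 -3.000e-04] ext [0.1   0.1   0.012] px [283. 173.]
clamp>.062 151 mean [ 0.6002 -0.2471  0.0704] mid [ 0.5928 -0.2488  0.0701] ext [0.081 0.048 0.016] px [160. 190.]
jawA 68 mean [ 0.6275 -0.2482  0.0716] mid [ 0.6265 -0.2492  0.0721] ext [0.013 0.047 0.012] px [155. 196.]
jawB 60 mean [ 0.5725 -0.2475  0.0716] mid [ 0.5688 -0.2486  0.0723] ext [0.019 0.047 0.012] px [165. 182.]
```

```bash
cat >> h.py <<'E'
from scipy.spatial.transform import Rotation as Ro
def to(x,y,tipz,nose):
    from cell import state
    s=state();w,a,b,c=s["tcp_rot"];R=Ro.from_quat([a,b,c,w]).as_matrix()
    p=np.array(s["tool_pos"]);d=np.array([x,y,tipz+nose])-p
    print("t",round(s["clock"],2),"tip",(p+R[:,0]*nose).round(4),"down",R[:,0].round(4),"jawdir",R[:,2].round(3),"j",s["joints"].round(2),"f",s["force"].round(2),"w",round(s["grip_width"],4))
    print("shift cm",(R.T@d*100).round(2))
E
python3 - <<'E'
from h import *
to(.4525,-.130,.231,.1734)
p=np.load("top0.npy",allow_pickle=True).item()["color"]
q=np.load("scene0.npy",allow_pickle=True).item()["color"]
def c(i,u,v):return cv2.resize(i[v-24:v+24,u-30:u+30],(380,300),interpolation=2)
cv2.imwrite("pics/crop.png",np.vstack([np.hstack([c(p,343,147),c(q,163,192)]),np.hstack([c(p,144,195),c(p,305,203)])]))
E
```

```text
t 1.3 tip [0.1774 0.4674 0.2313] down [ 0. -0. -1.] jawdir [ 0.355  0.935 -0.   ] j [ 1.21  0.21 -0.03  1.32 -0.    1.57] f [ 0.13 -0.32  0.54] w 0.0857
shift cm [ 3.000e-02 -4.692e+01 -4.609e+01]
```

View pics/crop.png

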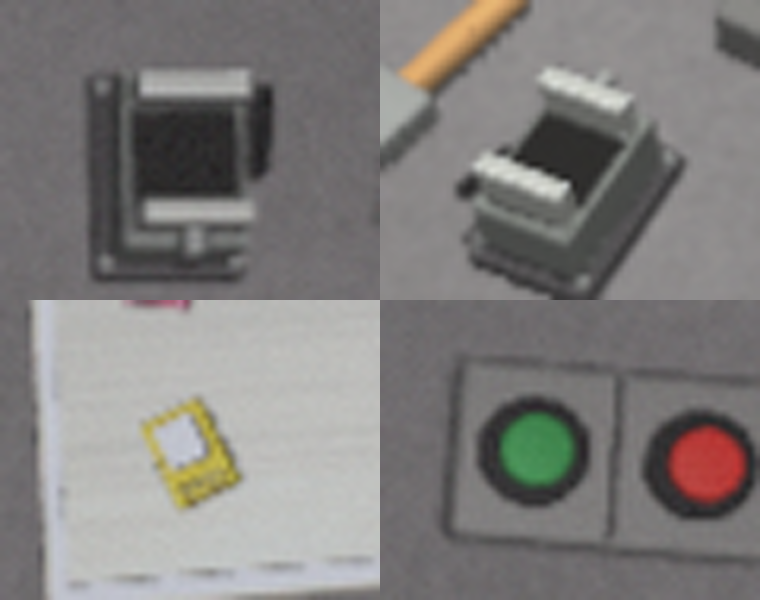

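The crop confirms it. The grey clamp has a bare black gap (top view ~(343,146)), the yellow cassette centre is at ~(144,195.5), and the green button is on the left of its box at ~(299,203). I'll move now, closing the fingers on the way.

Emit:
move_arm --pt "0 -3 -3 5 1" --pt "0 -6 -6 10 1" --pt "0 -9 -9 15 1" --pt "0 -12 -12 20 1" --pt "0 -15 -15 25 1" --pt "0 -18 -18 30 1" --pt "0 -21 -21 35 1" --pt "0 -24 -24 40 1"

```text
clock: 2.1
tool_pos: [0.3168, 0.1563, 0.4049]
tcp_rot: [0.685, -0.177, 0.684, 0.177]
force: [1.0, 1.0, -0.5]
grip_width: 0.0001
```

```bash
python3 - <<'E'
from h import *
from cell import robot
print(robot.nose_length)
to(.4525,-.130,.231,.1734)
E
```

```text
0.1734
t 2.1 tip [0.317  0.1563 0.2315] down [ 7.e-04  3.e-04 -1.e+00] jawdir [0.874 0.485 0.001] j [ 0.46 -0.09 -0.36  1.3   0.    1.52] f [ 0.95  1.   -0.47] w 0.0001
shift cm [  0.05 -31.61  -2.03]
```

Emit:
move_arm --pt "0 -4.5 0 5 1" --pt "0 -9 0 10 1" --pt "0 -13.5 -0.5 15 1" --pt "0 -18 -1 20 1" --pt "0 -22.5 -1.5 25 1" --pt "0 -27 -2 30 1" --pt "0 -30 -2 30 1" --pt "0 -30 -2 30 1"

```text
clock: 2.9
tool_pos: [0.4467, -0.1165, 0.4042]
tcp_rot: [0.707, 0.006, 0.707, -0.006]
force: [-0.8, 1.2, -0.4]
grip_width: 0.0001
```

```bash
python3 - <<'E'
from h import *
to(.4525,-.130,.09,.1734)
E
```

```text
t 2.9 tip [ 0.4466 -0.1166  0.2308] down [-3.e-04 -4.e-04 -1.e+00] jawdir [ 1.    -0.017 -0.   ] j [-0.26  0.13 -0.13  1.31 -0.    1.33] f [-0.8   1.18 -0.41] w 0.0001
shift cm [14.08 -1.33  0.61]
```

Emit:
move_arm --pt "0 -1.3 0.6 0 1" --pt "2 -1.3 0.6 0 1" --pt "5 -1.3 0.6 0 1" --pt "8 -1.3 0.6 0 1" --pt "11 -1.3 0.6 0 1" --pt "13 -1.3 0.6 0 1" --pt "14 -1.3 0.6 0 1" --pt "14 -1.3 0.6 0 1"

```text
clock: 3.7
tool_pos: [0.4511, -0.1265, 0.2641]
tcp_rot: [0.707, 0.005, 0.708, -0.004]
force: [0.7, 0.2, 1.1]
grip_width: -0.0006
```

```bash
python3 - <<'E'
from h import *
from cell import viewer
to(.4525,-.130,.053,.1734)
p=viewer.camera("scene");cv2.imwrite("pics/s2.png",cv2.resize(p["color"][110:230,140:300],None,fx=4,fy=4,interpolation=2))
E
```

```text
t 3.7 tip [ 0.4509 -0.1264  0.0907] down [-1.5e-03  4.0e-04 -1.0e+00] jawdir [ 1.    -0.013 -0.001] j [-0.27  0.23 -0.38  0.96  0.    1.31] f [0.75 0.22 1.08] w -0.0006
shift cm [ 3.77 -0.35  0.15]
```

View pics/s2.png

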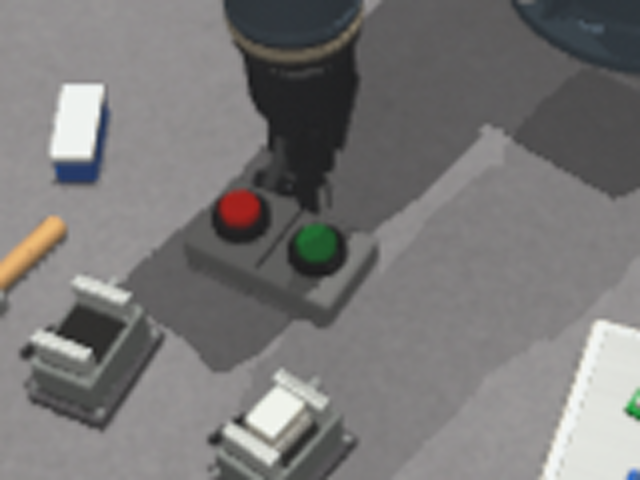

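The picture shows the closed fingertips at crop (318,203), above the green button at (318,243). I'll check the tip against the depth data, then press.

```bash
python3 - <<'E'
from h import *
from cell import viewer
for n in("scene","top"):
    p=viewer.camera(n);W=cloud(p);m=(p["range_z"]>0)&(abs(W[...,0]-.45)<.06)&(abs(W[...,1]+.127)<.05)&(W[...,2]>.065)&(W[...,2]<.12)
    q=W[m];print(n,m.sum(), q.min(0).round(3) if len(q) else 0,q.max(0).round(3) if len(q) else 0)
    for a in np.arange(.07,.12,.01):
        r=q[(q[:,2]>=a)&(q[:,2]<a+.01)]
        if len(r):print(a.round(2),len(r),r.mean(0).round(3),np.ptp(r,0).round(3))
to(.4525,-.130,.053,.1734)
E
```

```text
scene 35 [ 0.446 -0.132  0.091] [ 0.467 -0.115  0.12 ]
0.09 4 [ 0.454 -0.118  0.096] [0.009 0.003 0.007]
0.1 16 [ 0.46  -0.122  0.106] [0.017 0.017 0.009]
0.11 15 [ 0.457 -0.119  0.115] [0.021 0.012 0.01 ]
top 0 0 0
t 3.85 tip [ 0.4522 -0.1269  0.0924] down [ 1.6e-03 -5.0e-04 -1.0e+00] jawdir [ 1.    -0.013  0.002] j [-0.27  0.22 -0.38  0.96 -0.    1.31] f [-0.11 -0.81  0.18] w -0.0002
shift cm [ 3.94 -0.31  0.06]
```

Emit:
move_arm --pt "0 -0.3 0.1 0 1" --pt "1.5 -0.3 0.1 0 1" --pt "3 -0.3 0.1 0 1" --pt "3.6 -0.3 0.1 0 1" --pt "3.9 -0.3 0.1 0 1" --pt "4.1 -0.3 0.1 0 1" --pt "4.2 -0.3 0.1 0 1" --pt "4.2 -0.3 0.1 0 1"

```text
clock: 4.65
tool_pos: [0.4526, -0.1299, 0.2231]
tcp_rot: [0.707, 0.005, 0.707, -0.005]
force: [-1.9, 0.4, 2.4]
grip_width: 0.0001
```

```bash
python3 - <<'E'
from h import *
to(.4525,-.130,.047,.1734)
E
```

```text
t 4.65 tip [ 0.4527 -0.1299  0.0497] down [ 6.e-04 -3.e-04 -1.e+00] jawdir [ 1.    -0.014  0.001] j [-0.28  0.27 -0.44  0.86 -0.    1.31] f [-1.9   0.38  2.39] w 0.0001
shift cm [ 0.27 -0.01 -0.01]
```

Emit:
move_arm --pt "0.1 0 0 0 1" --pt "0.2 0 0 0 1" --pt "0.3 0 0 0 1" --pt "0.4 0 0 0 1" --pt "0.4 0 0 0 1" --pt "0.4 0 0 0 1"

```text
clock: 5.25
tool_pos: [0.4526, -0.1299, 0.2193]
tcp_rot: [0.707, 0.005, 0.707, -0.005]
force: [-4.8, -0.2, 14.2]
grip_width: -0.0005
```

Emit:
move_arm --pt "0.05 0 0 0 1" --pt "0.05 0 0 0 1" --pt "0.05 0 0 0 1"

```text
clock: 5.55
tool_pos: [0.4526, -0.1299, 0.2191]
tcp_rot: [0.707, 0.005, 0.707, -0.005]
force: [-7.6, 0.6, 22.8]
grip_width: 0.0001
```

Emit:
move_arm --pt "-1 0 0 0 1" --pt "-4 0 0 0 1" --pt "-8 0 0 0 1" --pt "-12 0 0 0 1" --pt "-16 0 0 0 1" --pt "-19 0 0 0 1" --pt "-20 0 0 0 1" --pt "-20 0 0 0 1"

```text
clock: 6.35
tool_pos: [0.4527, -0.1299, 0.4191]
tcp_rot: [0.708, 0.005, 0.706, -0.005]
force: [0.7, -0.2, -0.2]
grip_width: -0.0002
```

```bash
python3 - <<'E'
from h import *
from cell import viewer
p=viewer.camera("scene");W=cloud(p);h=cv2.cvtColor(p["color"],cv2.COLOR_BGR2HSV)
m=(p["range_z"]>0)&(abs(W[...,0]-.4525)<.03)&(abs(W[...,1]+.13)<.03)&(h[...,0]>45)&(h[...,0]<85)&(h[...,1]>100)&(W[...,2]>.045)
print(m.sum(),W[m].mean(0))
to(.479,.2875,.24,.1734)
E
```

```text
70 [ 0.45491111 -0.12824454  0.05154674]
t 6.4 tip [ 0.4525 -0.1298  0.2443] down [ 0.e+00  1.e-04 -1.e+00] jawdir [ 1.    -0.014  0.   ] j [-0.28  0.15 -0.08  1.34  0.    1.31] f [ 0.22  0.29 -1.15] w -0.0001
shift cm [ 0.44 41.76  2.08]
```

Emit:
move_arm --pt "0 3 0.1 0 1" --pt "0 8 0.4 0 1" --pt "0 13 0.6 0 1" --pt "0 18 0.9 0 1" --pt "0 23 1.1 0 1" --pt "0 28 1.4 0 1" --pt "0 33 1.6 0 1" --pt "0 38 1.9 0 1"

```text
clock: 7.2
tool_pos: [0.4759, 0.2515, 0.4164]
tcp_rot: [0.706, 0.004, 0.708, -0.005]
force: [1.1, -0.4, 0.4]
grip_width: -0.0001
```

Emit:
move_arm --pt "0 2 0.1 0 1" --pt "0 3.5 0.2 0 1" --pt "0 3.8 0.2 0 1" --pt "0 3.8 0.2 0 1" --pt "0 3.8 0.2 0 1"

```text
clock: 7.7
tool_pos: [0.4792, 0.2862, 0.4181]
tcp_rot: [0.707, 0.005, 0.707, -0.005]
force: [-0.2, -0.3, -0.6]
grip_width: 0.0001
```

```bash
python3 - <<'E'
from h import *
to(.479,.2875,.078,.1734)
E
```

```text
t 7.7 tip [0.4792 0.2862 0.2447] down [-2.e-04 -3.e-04 -1.e+00] jawdir [ 1.    -0.015 -0.   ] j [ 0.54  0.33  0.16  1.4  -0.    2.12] f [-0.18 -0.31 -0.65] w 0.0001
shift cm [16.67  0.13 -0.02]
```

Emit:
move_arm --pt "0 0.1 0 0 1" --pt "3 0.1 0 0 1" --pt "7 0.1 0 0 1" --pt "11 0.1 0 0 1" --pt "14 0.1 0 0 1" --pt "16 0.1 0 0 1" --pt "16.6 0.1 0 0 1" --pt "16.6 0.1 0 0 1"

```text
clock: 8.5
tool_pos: [0.4791, 0.2879, 0.2521]
tcp_rot: [0.707, 0.005, 0.707, -0.005]
force: [0.2, 1.1, 1.0]
grip_width: -0.0002
```

```bash
python3 - <<'E'
from h import *
from cell import viewer
p=viewer.camera("scene");cv2.imwrite("pics/s3.png",cv2.resize(p["color"][150:270,270:430],None,fx=4,fy=4,interpolation=2))
to(.479,.2875,.078,.1734)
E
```

```text
t 8.55 tip [0.4795 0.2882 0.0797] down [ 7.e-04  4.e-04 -1.e+00] jawdir [ 1.    -0.014  0.001] j [ 0.54  0.41 -0.16  1.   -0.    2.13] f [ 0.36 -0.08  0.66] w -0.0002
shift cm [ 0.17 -0.07 -0.04]
```

View pics/s3.png

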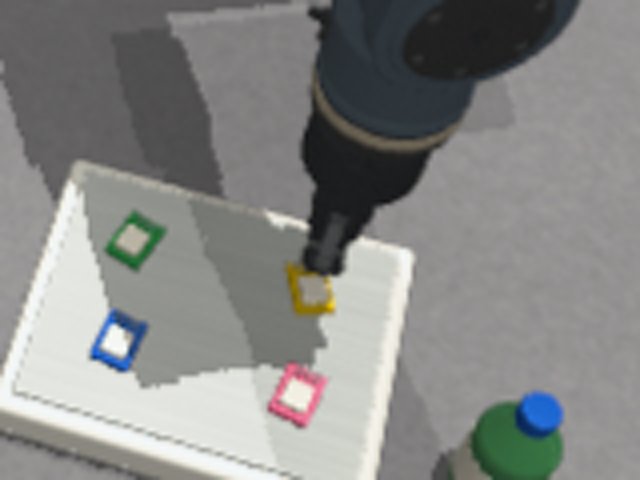

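The fingertips are at crop (325,268), just over the yellow block at (312,290), with nothing touched. Holding still here.

Emit:
move_arm --pt "0 0 0 0 1" --pt "0 0 0 0 1" --pt "0 0 0 0 1" --pt "0 0 0 0 1" --pt "0 0 0 0 1" --pt "0 0 0 0 1" --pt "0 0 0 0 1" --pt "0 0 0 0 1"

```text
clock: 9.35
tool_pos: [0.4791, 0.2884, 0.2522]
tcp_rot: [0.707, 0.005, 0.707, -0.005]
force: [-0.3, 0.2, -0.6]
grip_width: -0.0002
```

Emit:
move_arm --pt "0 0 0 0 1" --pt "0 0 0 0 1" --pt "0 0 0 0 1" --pt "0 0 0 0 1" --pt "0 0 0 0 1" --pt "0 0 0 0 1" --pt "0 0 0 0 1" --pt "0 0 0 0 1"

```text
clock: 10.15
tool_pos: [0.4791, 0.2884, 0.2522]
tcp_rot: [0.707, 0.005, 0.707, -0.005]
force: [-0.5, 0.7, -0.4]
grip_width: 0.0001
```

Emit:
move_arm --pt "0 0 0 0 1" --pt "0 0 0 0 1" --pt "0 0 0 0 1" --pt "0 0 0 0 1" --pt "0 0 0 0 1" --pt "0 0 0 0 1" --pt "0 0 0 0 1" --pt "0 0 0 0 1"

```text
clock: 10.95
tool_pos: [0.4791, 0.2884, 0.2522]
tcp_rot: [0.707, 0.005, 0.707, -0.005]
force: [0.8, -0.4, -0.1]
grip_width: 0.0001
```

Emit:
move_arm --pt "0 0 0 0 1" --pt "0 0 0 0 1" --pt "-2 0 0 0 1" --pt "-6 0 0 0 1" --pt "-10 0 0 0 1" --pt "-14 0 0 0 1" --pt "-17 0 0 0 1" --pt "-17 0 0 0 1"

```text
clock: 11.75
tool_pos: [0.4796, 0.2887, 0.4264]
tcp_rot: [0.709, 0.006, 0.705, -0.004]
force: [0.7, 0.3, -0.6]
grip_width: 0.0004
```

```bash
python3 - <<'E'
from h import *
to(.599,-.2485,.248,.1734)
E
```

```text
t 11.75 tip [0.4805 0.2892 0.253 ] down [ 0.0054  0.0032 -1.    ] jawdir [ 1.    -0.014  0.005] j [0.54 0.33 0.18 1.41 0.   2.13] f [ 0.67  0.33 -0.64] w 0.0004
shift cm [  0.39 -53.55  12.68]
```

Emit:
move_arm --pt "0 -3 0.7 0 1" --pt "0 -7.5 1.8 0 1" --pt "0 -12 2.8 0 1" --pt "0 -16.5 3.9 0 1" --pt "0 -21 5 0 1" --pt "0 -25.5 6 0 1" --pt "0 -30 7.1 0 1" --pt "0 -34.5 8.2 0 1"

```text
clock: 12.55
tool_pos: [0.5563, -0.0596, 0.4216]
tcp_rot: [0.707, 0.005, 0.707, -0.005]
force: [0.5, 1.1, 0.9]
grip_width: -0.0
```

Emit:
move_arm --pt "0 -4.5 1.1 0 1" --pt "0 -9 2.1 0 1" --pt "0 -13.5 3.2 0 1" --pt "0 -17 4 0 1" --pt "0 -19 4.5 0 1" --pt "0 -19 4.5 0 1" --pt "0 -19 4.5 0 1"

```text
clock: 13.25
tool_pos: [0.5987, -0.2485, 0.4213]
tcp_rot: [0.707, 0.005, 0.707, -0.005]
force: [0.3, 0.8, 1.2]
grip_width: -0.0
```

```bash
python3 - <<'E'
from h import *
to(.599,-.2485,.093,.1734)
E
```

```text
t 13.25 tip [ 0.5986 -0.2483  0.2479] down [-1.e-03  6.e-04 -1.e+00] jawdir [ 1.    -0.014 -0.001] j [-0.39  0.55  0.49  1.52  0.    1.19] f [0.25 0.75 1.23] w -0.0
shift cm [ 1.549e+01 -1.000e-02  4.000e-02]
```

Emit:
move_arm --pt "2 0 0 0 1" --pt "5 0 0 0 1" --pt "9 0 0 0 1" --pt "12 0 0 0 1" --pt "14.5 0 0 0 1" --pt "15.5 0 0 0 1" --pt "15.5 0 0 0 1" --pt "15.5 0 0 0 1"

```text
clock: 14.05
tool_pos: [0.5991, -0.248, 0.2686]
tcp_rot: [0.708, 0.004, 0.707, -0.005]
force: [0.3, 0.4, 1.0]
grip_width: -0.0004
```

```bash
python3 - <<'E'
from h import *
from cell import viewer
p=viewer.camera("scene");cv2.imwrite("pics/s4.png",cv2.resize(p["color"][130:250,90:250],None,fx=4,fy=4,interpolation=2))
to(.599,-.2485,.093,.1734)
E
```

```text
t 14.1 tip [ 0.5996 -0.2483  0.0955] down [ 2.e-03 -8.e-04 -1.e+00] jawdir [ 1.    -0.013  0.002] j [-0.39  0.57  0.15  1.14  0.    1.19] f [-0.35 -0.43  0.48] w -0.0004
shift cm [ 0.25 -0.04 -0.02]
```

View pics/s4.png

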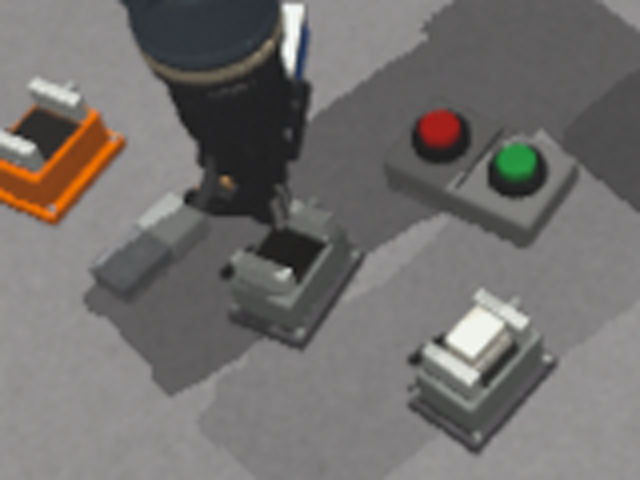

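The fingertips are at crop (282,222), over the gap of the grey clamp at about (282,245). They're clear of both jaws. Holding here, with a 2 mm trim first.

Emit:
move_arm --pt "0.2 0 0 0 1" --pt "0.2 0 0 0 1" --pt "0.2 0 0 0 1" --pt "0.2 0 0 0 1" --pt "0.2 0 0 0 1" --pt "0.2 0 0 0 1" --pt "0.2 0 0 0 1" --pt "0.2 0 0 0 1"

```text
clock: 14.9
tool_pos: [0.5987, -0.2483, 0.2652]
tcp_rot: [0.707, 0.005, 0.707, -0.005]
force: [0.0, 0.8, 0.7]
grip_width: -0.0001
```

Emit:
move_arm --pt "0 0 0 0 1" --pt "0 0 0 0 1" --pt "0 0 0 0 1" --pt "0 0 0 0 1" --pt "0 0 0 0 1" --pt "0 0 0 0 1" --pt "0 0 0 0 1" --pt "0 0 0 0 1"

```text
clock: 15.7
tool_pos: [0.5987, -0.2483, 0.2652]
tcp_rot: [0.707, 0.005, 0.707, -0.005]
force: [-0.1, 0.4, 0.6]
grip_width: 0.0001
```

Emit:
move_arm --pt "0 0 0 0 1" --pt "0 0 0 0 1" --pt "0 0 0 0 1" --pt "0 0 0 0 1" --pt "0 0 0 0 1" --pt "0 0 0 0 1" --pt "0 0 0 0 1" --pt "0 0 0 0 1"

```text
clock: 16.5
tool_pos: [0.5987, -0.2483, 0.2652]
tcp_rot: [0.707, 0.005, 0.707, -0.005]
force: [0.6, 0.3, -0.9]
grip_width: -0.0001
```

Emit:
move_arm --pt "0 0 0 0 1" --pt "0 0 0 0 1" --pt "0 0 0 0 1" --pt "0 0 0 0 1" --pt "0 0 0 0 1" --pt "0 0 0 0 1" --pt "0 0 0 0 1" --pt "0 0 0 0 1"

```text
clock: 17.3
tool_pos: [0.5987, -0.2483, 0.2652]
tcp_rot: [0.707, 0.005, 0.707, -0.005]
force: [0.5, 0.0, -0.5]
grip_width: -0.0
```

Emit:
move_arm --pt "-1 0 0 0 1" --pt "-4 0 0 0 1" --pt "-8 0 0 0 1" --pt "-12 0 0 0 1" --pt "-15 0 0 0 1" --pt "-16 0 0 0 1" --pt "-16 0 0 0 1" --pt "-16 0 0 0 1"

```text
clock: 18.1
tool_pos: [0.5987, -0.2483, 0.4242]
tcp_rot: [0.707, 0.005, 0.707, -0.005]
force: [0.3, 0.3, -0.7]
grip_width: 0.0001
```

```bash
python3 - <<'E'
from h import *
from cell import viewer
p=viewer.camera("scene");cv2.imwrite("pics/s5.png",cv2.resize(p["color"],None,fx=1.5,fy=1.5))
to(.599,-.2485,.093,.1734)
E
```

```text
t 18.15 tip [ 0.5983 -0.2481  0.2504] down [-1.8e-03  8.0e-04 -1.0e+00] jawdir [ 1.    -0.014 -0.002] j [-0.39  0.55  0.5   1.52  0.    1.19] f [ 0.08  0.61 -0.56] w 0.0001
shift cm [15.74 -0.03  0.07]
```

View pics/s5.png

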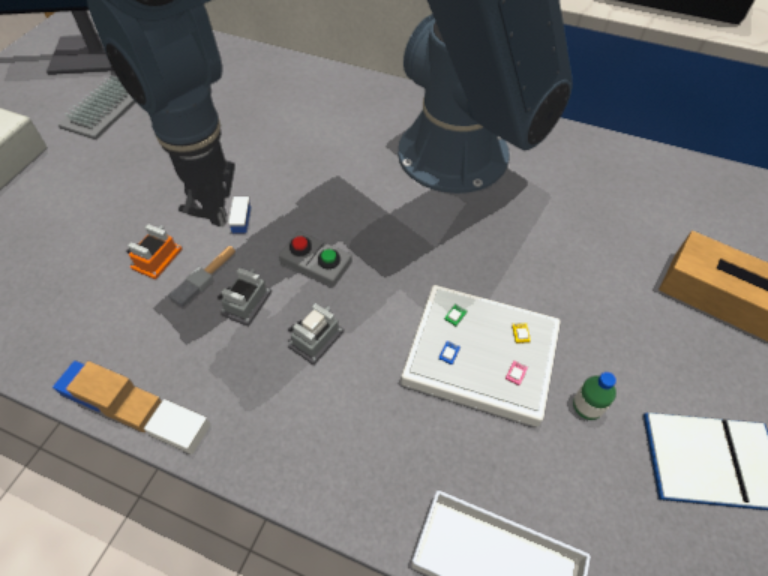

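The tip is at 25 cm. In the picture everything is where it was: blocks at (456-521, 315-373), both buttons up at (300-328, 245-258). Handing in.

```bash
python3 -c "
from cell import ticket
print(ticket.sign_off())"
```

```text
the job is handed in; nothing more can be done
None
```

I pressed and released the green button, pointed at the yellow block and then at the empty grey clamp, and handed the job in at about 18 s of the 64 s allowed. No verdict is reported.

- **Green button:** I pressed it onto its stop. The force rose to about 23 N with no further travel, with the fingertips at about 46 mm, roughly 6 mm below the button's top. It was back up at its original height after release.
- **Yellow block:** I held for about 2.6 s with the fingertips at about (0.479, 0.288), 2 cm above its top. The force readings showed no contact.
- **Empty grey clamp:** I held for about 3 s over the middle of the gap at (0.599, -0.248), 2 cm above the jaw tops. The force readings showed no contact there either.
- **Finish:** The fingertips ended at 25 cm above the bench with no contact. The last picture shows the blocks, clamps and loose things where they were, and the red button up.

No check failed. The networks' positions differed between the two cameras by up to 2 cm along x, and one detection of the yellow block was about 9 cm off. I used colour and depth measurements instead, which agreed to within about 3 mm for the three targets.

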